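# Raise the counterweighted hold-down bar and slide the pattern block home

## Robot

A 6-joint arm with a two-finger parallel gripper is mounted at the origin on the work surface. World frame = base frame: x ahead of the robot, y to its left, z up, the work surface at z = 0. Lengths are in m, angles in rad, forces in N, time in s.
With the tool pointing down it reaches from about 0.275 to 0.875 m from the base axis. Payload 12.5 kg.
Tool frame: the origin (TCP) lies between the finger pads; the fingertips stand 22 mm ahead of it and the grasp point (between the pads) lies 3 mm ahead of it; z points along the fingers, y is the direction in which the jaws open and shut (so a half turn about z gives the same grasp; the last joint's range is limited). The gripper opens to 85 mm and grips with 20 to 120 N. Pads are 22 mm wide; open, the fingers measure 114 mm over their backs; the gripper's body (76 mm by 85 mm) begins 54 mm behind the grasp point. The pads swing forward as they close: fully open they stand 13 mm farther back than shut.
Start: joints at [-1.199, 0.351, 1.652, -0, 1.139, -0.085], TCP at [0.243, -0.494, 0.253] pointing down, gripper open.
Joint ranges: [-2.75, 2.75], [-0.79, 2.1], [0.01, 2.65], [-1.57, 4.71], [0.07, 3.14], [-2.87, 2.87]. Speed limits (rad/s): [2.22, 2.22, 2.79, 3.14, 3.14, 3.14].

## Interface

Orientations are given as a rotation vector (axis times angle).
In Python, from bench import arm gives the robot as it stands.
- The arm moves only by the tool drive_tool, never from a script. Its argument "deltas" is a list of rows, each a list of 3 entries, a list of its own where there are three numbers: the shift along the world's x, y, z in mm, then the turn about the world's z in rad, then the closure in counts, from 0 (fully open) to 255 (shut). In form: [[[dx, dy, dz], twist, jaw], ...]. A call has exactly 8 rows; each row is the pose to reach, as a shift and turn from the pose commanded when the call began; what a row does not reach only later rows make up. A row lasts 1/8 s, in which the tool goes at most 62.5 mm and 10.7 degrees, less where a joint would pass 70% of its speed; a pose out of reach is approached as far as the arm can. A call with a gripper value outside its range is refused whole. The fingers move at their own pace and stop on an object; the grip force is fixed at half the most. Time passes only in rows, so rows that repeat a pose let the fingers close, or fill a call up. It gives the time, the measured TCP pose, the force and the opening at its end, in the units of the state.
- arm.sense(): the state, without advancing time (a new reading comes with each control period).
- arm.snapshot(name): name is "side" or "top"; returns the picture (480x640x3 uint8, blue, green, red); there is no depth.
- arm.camera_params(name): a dict with "vfov" (degrees; the focal length in pixels is half the picture's height over the tangent of half this angle, whatever the lens; pixels are square), "cx", "cy" (the principal point, pixels), "k1" (the pictures are not rectified: a ray, as slopes to the right and down, at radius r is drawn at 1 + k1 r^2 times it, then the intrinsics apply), "eye" and "rotation" of the camera in the world. Camera axes: x right, y up, looking along -z (the intrinsics and any distortion apply to the point x, -y, -z); pixel columns grow to the right and rows downward; lengths in m; the calibration is good to about 2 mm. A picture is of the moment at which its call begins. camera_params takes no time and is no camera call.
- arm.hand_in(): hands the job in, once; it reports no verdict.
The state is a dict: "time_s": time; "joints": joint angles; "joint_velocities": joint speeds; "joint_torque": joint torques, N m; "eef_pos": TCP position; "orientation": TCP orientation; "ft_force": force on the tool from outside, world axes, zero at the start; "torque": the same for the moment, N m; "width": finger opening in m.
Only numpy, scipy, OpenCV 4.12 (cv2) and the standard library are available. Lean on these libraries where they do the work, as an engineer would, in place of code of your own. Each camera call takes 0.05 s, during which the arm holds its last target. There are 200 camera calls.

## Task

Push the press's hold-down bar up by its handle with the fingertips, past its balance point, so that it swings back onto its stop and stays raised. Then push the pattern block along the bed, flat under where the bar was, until it is fully home against the fence. Do it gently and without gripping or lifting anything off the bed, keep off the counterweight, and leave the other things on the table where they are.

Things in the scene. Friction and masses are not known exactly. Their poses are not given: they have to be found in the camera images.
- press: Wooden hold-down press fixed to the table. Origin on the table surface, z up, x = the way the block is to slide (away from the robot, turned up to 0.25 rad), y left. Bed: slab 250 mm long (x -150 to +100), 140 wide (y +-70), 50 high, with two guide strips along x, 8 high, inner faces at y +-53. A steel fork post, 135 tall, stands left of the bed at y +120 and carries the bar.
- fence (a point): Bottom middle of the fence's near face, on the bed at the far end: x +85, y 0, z +50 mm in the press frame. The fence is a wooden strip 140 mm wide, 15 thick, 30 above the bed. Fully home, the block's far edge touches it and the block's centre is 45 mm nearer than this point.
- hinge (a point): Hinge axis of the bar, between the post's cheeks, at x +15, y +120, z +115 mm in the press frame; the axis is parallel to the press x axis. Oriented as the press. It does not move.
- bar (a joint): Bar angle: 0 = down and level across the bed, pointing to the press's -y side (the start); grows as the free end rises; 1.57 upright; 1.92 leaning back on its stop. The balance point lies at about 1 rad: let go below it the bar falls back, beyond it the bar swings over by itself, damped, to the stop within a few seconds and stays. Raising it takes 1 to 4 N at the handle.
- bar_push (a point): Underside of the bar's round wooden handle, 240 mm from the hinge; moves with the bar. Bar down: x +15, y -120, z +105 mm in the press frame, beside the bed, open table below. The handle is 20 mm thick and spans 200 to 290 mm from the hinge, the rest is steel flat 18 wide, 14 high. On its stop the bar stands clear of the bed, leaning left.
- foot (a point): Middle of the lower edge of the wooden foot, 16 mm (x) by 80 mm (y), 46 deep, that hangs under the bar over the middle of the bed. Moves with the bar. Bar down, it is 12 mm above the bed, so the block cannot pass. On the stop it stands over the left edge of the bed, more than 170 mm above the table.
- weight_center (a point): Centre of the dark iron counterweight, a cylinder 46 mm across and 46 long, on a stem at the bar's hinge end: 50 mm behind and 55 above the hinge with the bar down. Swings down between the post's cheeks as the bar rises. Not to be touched.
- block_center (a point): Centre of the loose pattern block: flat plywood board 90 mm (x) by 100 (y) by 18, about 0.15 kg, with a pale openwork figure on top. Lies flat on the bed between the guides (3 mm play each side), its x along the press x, centre 9 mm above the bed (59 above the table), on the robot's side of the bar.
- punchweight_center (a point): small brass weight with a knob, 28 mm across, 24 mm tall, standing beside the press bed, just beyond the bar's handle end; a bystander. The point is about half-way up it, z as it stands.
- gluejar_center (a point): glue jar, 60 mm across, 75 mm tall; a bystander. The point is about half-way up it, z as it stands.
- mug_center (a point): white mug, 76 mm across, 85 mm tall; a bystander. The point is about half-way up it, z as it stands.
- tin_center (a point): steel can, 70 mm across, 90 mm tall; a bystander. The point is about half-way up it, z as it stands.
- hammer_center (a point): hammer lying on the table; a bystander. The point lies near its middle, along its length x.
- brush_center (a point): brush lying on the table; a bystander. The point lies near its middle, along its length x.
- driver_center (a point): screwdriver lying on the table; a bystander. The point lies near its middle, along its length x.

How it is judged:
By the outcome, as a careful person would: the job done as asked, in the order asked, and still so for the second after the job is handed in, with the robot touching nothing.
It also fails if it takes over 51 s, if anything falls off the work surface, if the arm or the gripper's body presses on something with over 40 N, if the wrist force passes 120 N, or if a joint passes its speed limit or range.

## Working session

There is one attempt and no reset: what is moved stays moved. The work goes in short steps, Python scripts to look and compute and a tool call to move; the robot and the scene stay as the last step left them, time stands still between calls to the robot, and variables do not carry over. Pictures are saved under pics/ and viewed, about 8 in all and at most 12, crops included, and the job is handed in when it is done.

Besides the shell and the picture viewer there is one more tool, called by a JSON object that holds its "fn" and its "kwargs", one argument or row to a line. drive_tool: Moves the arm, as the interface text tells. Its arguments: {"type":"object","properties":{"deltas":{"type":"array"}},"required":["deltas"]}

```bash
mkdir -p pics; ls
python3 - <<'E'
from bench import arm
import cv2
for n in("top","side"):
    cv2.imwrite(f"pics/{n}0.png",arm.snapshot(n)); print(n,arm.camera_params(n))
print(arm.sense())
E
```

```text
pics
top {'vfov': 42.80015499708704, 'cx': 313.68315170803, 'cy': 236.70981769657763, 'k1': -0.08240415810128801, 'eye': array([ 0.41185617, -0.00692383,  1.40035241]), 'rotation': array([ 0.10043825, -0.06634404, -1.5953497 ])}
side {'vfov': 55.88324598305905, 'cx': 320.92299422320815, 'cy': 230.49291903468503, 'k1': -0.09926273345141905, 'eye': array([0.2561373 , 0.74042412, 1.0738014 ]), 'rotation': array([ 0.19415063, -0.94907138, -2.62095897])}
{'time_s': 0.1, 'joints': array([-1.19859396e+00,  3.51200171e-01,  1.65237269e+00, -1.17536004e-05,
        1.13910038e+00, -8.45890011e-02]), 'joint_velocities': array([-0.00031736, -0.0009798 , -0.00095662,  0.0002491 ,  0.00282944,
        0.00042502]), 'joint_torque': array([ 1.74964398e-04, -5.06834221e+01, -2.91876554e+01, -9.07568847e-05,
        2.60068737e-03,  5.96782979e-05]), 'eef_pos': array([ 0.24251222, -0.49333386,  0.2527977 ]), 'orientation': array([-3.05896636e+00, -7.11069957e-01,  2.59756085e-04]), 'ft_force': array([-0.69033052, -0.62529415,  0.26448133]), 'torque': array([0.03570926, 0.02005886, 0.03770142]), 'width': 0.08529193856353652}
```

View pics/top0.png

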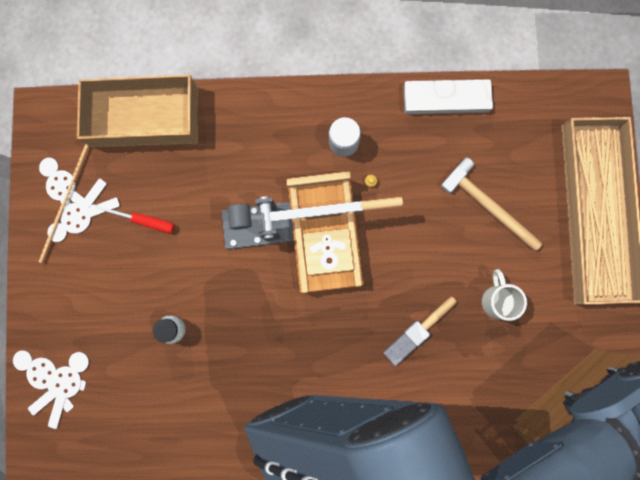

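View pics/side0.png

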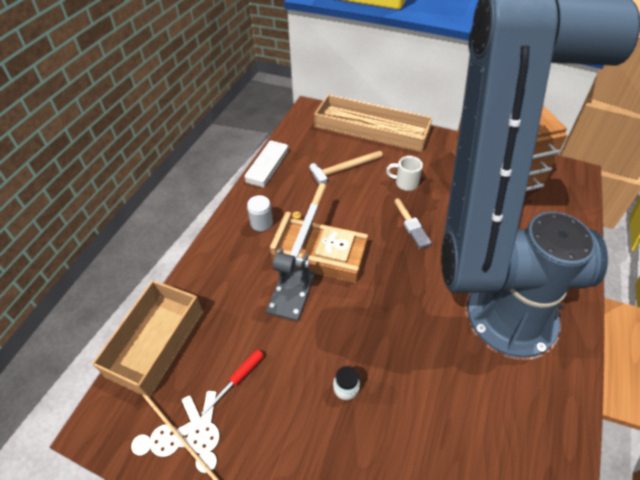

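```bash
cat > h.py <<'E'
import numpy as np, cv2
from bench import arm
from scipy.spatial.transform import Rotation as R
def cam(n):
    c=arm.camera_params(n); f=240/np.tan(np.radians(c['vfov'])/2)
    K=np.array([[f,0,c['cx']],[0,f,c['cy']],[0,0,1]]); return K,np.array([c['k1'],0,0,0.]),np.array(c['eye']),R.from_rotvec(c['rotation']).as_matrix()
def ray(n,uv):
    K,D,e,M=cam(n); p=cv2.undistortPoints(np.array(uv,float).reshape(-1,1,2),K,D).reshape(-1,2)
    return e,np.c_[p[:,0],-p[:,1],-np.ones(len(p))]@M.T
def onz(n,uv,z):
    e,d=ray(n,uv); return e+d*((np.asarray(z)-e[2])/d[:,2])[:,None]
def proj(n,P):
    K,D,e,M=cam(n); q=(np.atleast_2d(P)-e)@M; q=q*[1,-1,-1]
    return cv2.projectPoints(q,np.zeros(3),np.zeros(3),K,D)[0].reshape(-1,2)
E
python3 - <<'E'
import cv2
a=cv2.imread("pics/top0.png")[160:310,215:415]
cv2.imwrite("pics/c1.png",cv2.resize(a,None,fx=4,fy=4,interpolation=cv2.INTER_CUBIC))
E
```

```text
(no output)
```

View pics/c1.png

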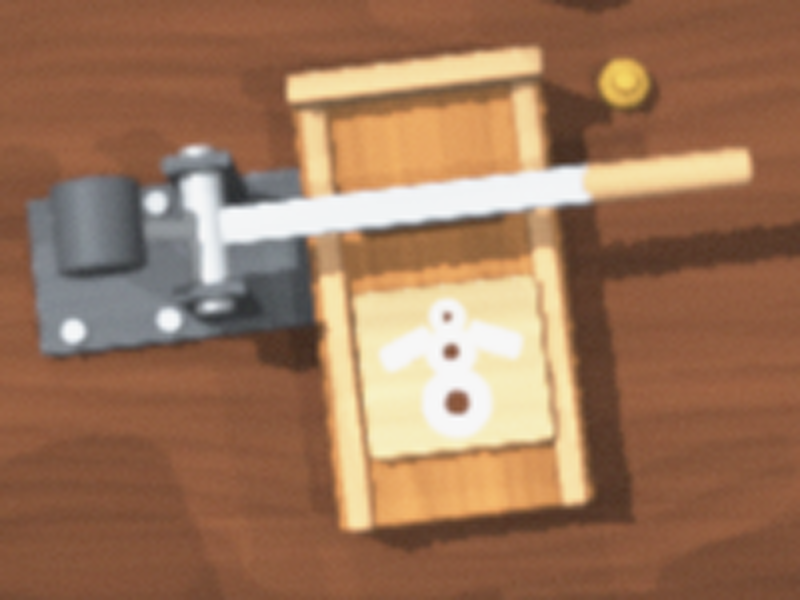

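The top crop shows the fence top corners at crop (287,76), (541,47), (541,72) and (290,103). The near guide ends are at (343,530), (372,527), (562,504) and (591,499). The block corners are at (353,296), (531,275), (554,440) and (372,461), the handle runs (588,183)–(750,165), and the brass weight is at (624,82).

Run:
```python
from h import *
np.set_printoptions(precision=4,suppress=True)
px=lambda L:np.array(L)/4+[215,160]-0.375
F=onz("top",px([[287,76],[541,47],[541,72],[290,103]]),.08)
G=onz("top",px([[343,530],[372,527],[562,504],[591,499]]),.058)
B=onz("top",px([[353,296],[531,275],[554,440],[372,461]]),.068)
print("fence",np.linalg.norm(F[0]-F[1]),np.linalg.norm(F[0]-F[3]));print("guide",np.linalg.norm(G[0]-G[3]),np.linalg.norm(G[1]-G[2]))
print("block",np.linalg.norm(B[0]-B[1]),np.linalg.norm(B[1]-B[2]))
mod=np.array([[.1,.07],[.1,-.07],[.085,-.07],[.085,.07],[-.15,.053],[-.15,-.053]])
W=np.r_[F,G[1:3]][:,:2]
mc,wc=mod.mean(0),W.mean(0)
H=(mod-mc).T@(W-wc); yaw=np.arctan2(H[0,1]-H[1,0],H[0,0]+H[1,1])
A=np.array([[np.cos(yaw),-np.sin(yaw)],[np.sin(yaw),np.cos(yaw)]]); t=wc-A@mc
print("yaw",yaw,"t",t,"res",(mod@A.T+t-W)*1000)
toP=lambda P:(P[:,:2]-t)@A
print("block in press",toP(B)*1000,toP(B).mean(0)*1000)
print("handle",toP(onz("top",px([[588,183],[750,165]]),.115))*1000)
print("punch",onz("top",px([[624,82]]),.024),toP(onz("top",px([[624,82]]),.024))*1000)
for n,p,z in(("tin",[344,133],.09),("brushend",[455,300],.01),("hammerhead",[460,175],.02),("hammerend",[540,247],.01)):
  q=onz("top",[p],z); print(n,q,toP(q)*1000)
np.savez("press.npz",yaw=yaw,t=t)
def w(x,y,z): return np.r_[A@[x,y]+t,z]
P=np.array([w(.1,.07,.08),w(.1,-.07,.08),w(.015,-.12,.115),w(.015,-.17,.115),w(-.15,.07,.058),w(-.15,-.07,.058)])
print("handle pt",P[2],"side proj",proj("side",P))
# side check: fit
```

```text
fence 0.14021425296738543 0.015158313386851174
guide 0.1365598175757568 0.10455879697548502
block 0.09811737681617029 0.09112870677434118
yaw 0.09100484373679427 t [ 0.5891 -0.0018] res [[ 0.0109  0.3317]
 [ 0.6837  0.6065]
 [-0.3128 -1.2063]
 [ 0.1711  0.3182]
 [-0.171   0.7085]
 [-0.382  -0.7585]]
block in press [[ -23.6286   47.8342]
 [ -23.6717  -50.2831]
 [-114.7889  -51.7312]
 [-114.5391   47.8602]] [-69.1571  -1.58  ]
handle [[  16.0963  -84.0936]
 [  15.5028 -170.6046]]
punch [[ 0.6846 -0.1121  0.024 ]] [[  85.1477 -118.4839]]
tin [[ 0.7784 -0.0526  0.09  ]] [[183.9322 -67.7165]]
brushend [[ 0.4074 -0.2943  0.01  ]] [[-207.4573 -274.7006]]
hammerhead [[ 0.6918 -0.3177  0.02  ]] [[  73.6194 -323.9278]]
hammerend [[ 0.522  -0.4955  0.01  ]] [[-111.5976 -485.5067]]
handle pt [ 0.6149 -0.12    0.115 ] side proj [[269.3682 246.9695]
 [285.7536 211.1945]
 [317.7086 196.8532]
 [322.404  185.3924]
 [356.4073 271.5952]
 [367.5185 233.4126]]
```

Run:
```python
import cv2
a=cv2.imread("pics/side0.png")[170:320,230:430]
cv2.imwrite("pics/c2.png",cv2.resize(a,None,fx=4,fy=4,interpolation=cv2.INTER_CUBIC))
```

```text
(no output)
```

View pics/c2.png

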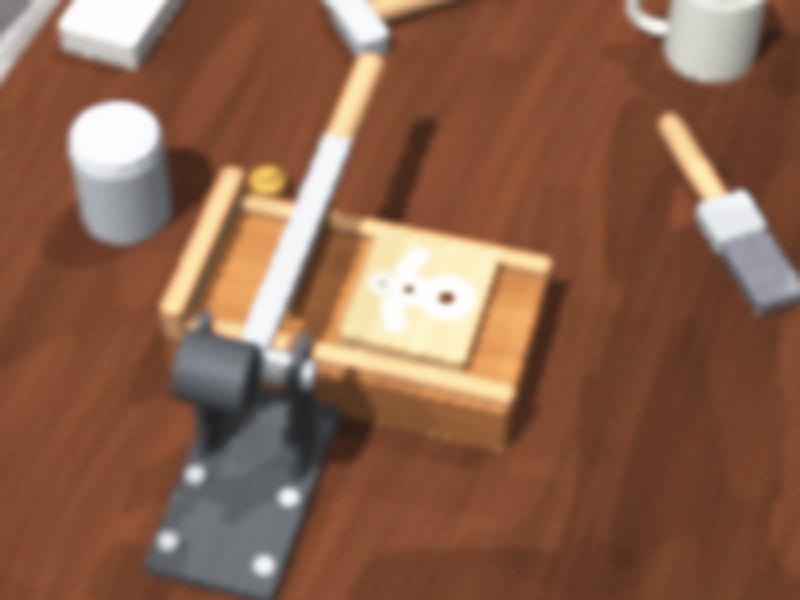

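The two views agree: the press's yaw is 0.091 and its origin is (0.589, −0.002). The handle end is at press y = −170. The tool stays vertical, so I'll push the handle's end face with the shut fingertips, carry it up its arc, and watch the force.

{"fn": "drive_tool", "kwargs": {
  "deltas": [
    [[25,20,0],0.1,255],
    [[75,57,-5],0.25,255],
    [[130,98,-10],0.42,255],
    [[185,140,-20],0.6,255],
    [[240,182,-30],0.77,255],
    [[295,224,-40],0.94,255],
    [[345,261,-50],1.1,255],
    [[375,284,-55],1.205,255]
  ]
}}

```text
time_s: 1.1
eef_pos: [0.6153, -0.2109, 0.1983]
orientation: [-2.113, -2.324, 0.0]
ft_force: [-0.3, -0.9, 0.4]
width: 0.0001
```

{"fn": "drive_tool", "kwargs": {
  "deltas": [
    [[4,0,-15],0,255],
    [[4,0,-40],0,255],
    [[4,0,-70],0,255],
    [[4,0,-88],0,255],
    [[4,4,-90],0,255],
    [[4,12,-90],0,255],
    [[4,19,-90],0,255],
    [[4,20,-90],0,255]
  ]
}}

```text
time_s: 2.1
eef_pos: [0.6183, -0.1917, 0.1097]
orientation: [2.117, 2.32, 0.001]
ft_force: [-0.5, -0.4, 0.1]
width: -0.0003
```

Run:
```python
from h import *
s=arm.sense(); print(s['eef_pos'],s['ft_force'])
a=arm.snapshot("top")[110:260,290:490]
b=arm.snapshot("side")[100:250,250:450]
cv2.imwrite("pics/c3.png",np.hstack([cv2.resize(i,(400,300),interpolation=cv2.INTER_CUBIC) for i in(a,b)]))
```

```text
[ 0.61827428 -0.19173959  0.10973871] [-0.47346334 -0.39781075  0.0874979 ]
```

View pics/c3.png

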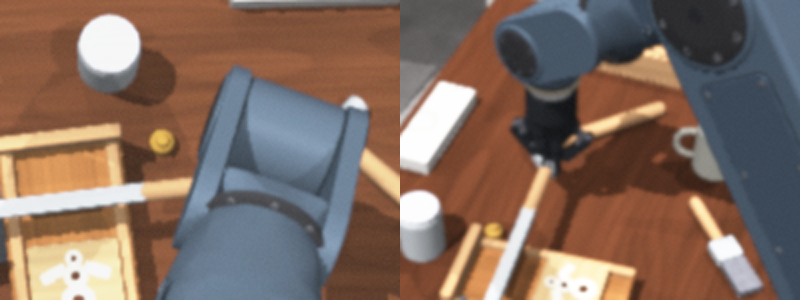

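{"fn": "drive_tool", "kwargs": {
  "deltas": [
    [[3,2,0],0,255],
    [[2.5,4,0],0,255],
    [[2.5,6,0],0,255],
    [[2,8,0],0,255],
    [[2,9,0],0,255],
    [[2,10,0],0,255],
    [[2,10,0],0,255],
    [[2,10,0],0,255]
  ]
}}

```text
time_s: 3.2
eef_pos: [0.6199, -0.1824, 0.1089]
orientation: [-2.118, -2.32, 0.0]
ft_force: [-0.2, 0.8, -0.1]
width: 0.0
```

Run:
```python
from h import *
s=arm.sense(); print(s['time_s'],s['eef_pos'],s['ft_force'],s['torque'])
```

```text
3.2 [ 0.61991793 -0.18238533  0.10891194] [-0.18859532  0.78856908 -0.08397548] [-0.05178909 -0.01385556 -0.02665584]
```

{"fn": "drive_tool", "kwargs": {
  "deltas": [
    [[0,1,0],0,255],
    [[0,2,0],0,255],
    [[0,3,0],0,255],
    [[0,3,0],0,255],
    [[0,3,0],0,255],
    [[0,3,0],0,255],
    [[0,3,0],0,255],
    [[0,3,0],0,255]
  ]
}}

```text
time_s: 4.2
eef_pos: [0.6199, -0.1815, 0.1092]
orientation: [2.117, 2.318, -0.003]
ft_force: [-0.7, -12.9, -1.0]
width: 0.0001
```

{"fn": "drive_tool", "kwargs": {
  "deltas": [
    [[0,0.5,1],0,255],
    [[0,1,3],0,255],
    [[0,1,6],0,255],
    [[0,1,9],0,255],
    [[0,1,12],0,255],
    [[0,1,15],0,255],
    [[0,1,18],0,255],
    [[0,1,20],0,255]
  ]
}}

```text
time_s: 5.2
eef_pos: [0.62, -0.1811, 0.1295]
orientation: [2.116, 2.317, -0.004]
ft_force: [-2.2, -16.0, -1.3]
width: 0.0004
```

Run:
```python
from h import *
s=arm.sense(); print(s['time_s'],s['eef_pos'],s['ft_force'],s['torque'])
a=arm.snapshot("side")[130:280,230:430]
cv2.imwrite("pics/c4.png",cv2.resize(a,(600,450),interpolation=cv2.INTER_CUBIC))
```

```text
5.2 [ 0.61997381 -0.18106039  0.12945826] [ -2.15107583 -16.04746975  -1.2599902 ] [-2.48084966  0.18832963  0.01072712]
```

View pics/c4.png

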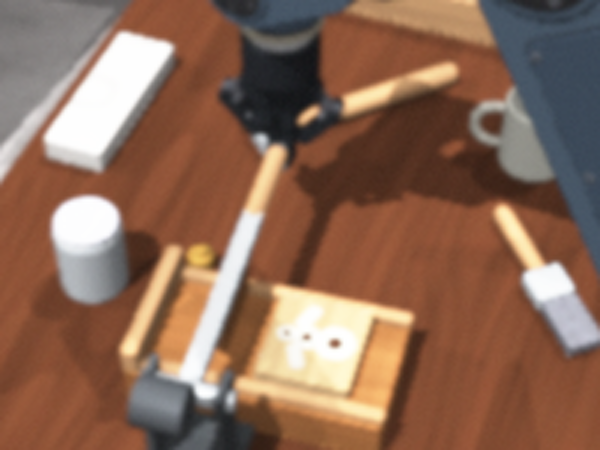

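{"fn": "drive_tool", "kwargs": {
  "deltas": [
    [[0,0.2,3],0,255],
    [[0,0.5,8],0,255],
    [[0,1,14],0,255],
    [[0,1.4,20],0,255],
    [[0,2.1,26],0,255],
    [[0,2.8,32],0,255],
    [[0,3.6,37],0,255],
    [[0,4.1,40],0,255]
  ]
}}

```text
time_s: 6.25
eef_pos: [0.6196, -0.1765, 0.1696]
orientation: [2.117, 2.318, -0.004]
ft_force: [-4.4, -13.5, 0.7]
width: -0.0002
```

{"fn": "drive_tool", "kwargs": {
  "deltas": [
    [[-0.3,0.8,4],0,255],
    [[-0.6,2.2,10],0,255],
    [[-0.8,3.9,17],0,255],
    [[-1,5.8,24],0,255],
    [[-1.3,8.1,31],0,255],
    [[-1.6,10.5,38],0,255],
    [[-2,12.8,45],0,255],
    [[-2.2,14.5,50],0,255]
  ]
}}

```text
time_s: 7.25
eef_pos: [0.6182, -0.1622, 0.2204]
orientation: [2.116, 2.316, -0.003]
ft_force: [-0.2, -13.6, 3.1]
width: -0.0002
```

{"fn": "drive_tool", "kwargs": {
  "deltas": [
    [[-0.2,1.5,4],0,255],
    [[-0.4,3.9,10],0,255],
    [[-0.6,6.9,17],0,255],
    [[-1,10.2,24],0,255],
    [[-1.3,13.6,31],0,255],
    [[-1.6,17.2,38],0,255],
    [[-2,21.2,45],0,255],
    [[-2.2,24,50],0,255]
  ]
}}

```text
time_s: 8.25
eef_pos: [0.6159, -0.1375, 0.2705]
orientation: [2.116, 2.316, -0.002]
ft_force: [0.1, -10.0, 5.0]
width: -0.0001
```

{"fn": "drive_tool", "kwargs": {
  "deltas": [
    [[-0.2,2.6,4],0,255],
    [[-0.5,6.6,10],0,255],
    [[-1,11.5,17],0,255],
    [[-1.4,16.5,24],0,255],
    [[-1.9,22.2,31],0,255],
    [[-2.4,28.5,38],0,255],
    [[-2.9,35,45],0,255],
    [[-3.3,40,50],0,255]
  ]
}}

```text
time_s: 9.25
eef_pos: [0.6125, -0.0964, 0.3202]
orientation: [2.117, 2.318, 0.0]
ft_force: [0.7, -3.2, 1.8]
width: -0.0001
```

{"fn": "drive_tool", "kwargs": {
  "deltas": [
    [[-0.4,5,5],0,255],
    [[-1,12,11],0,255],
    [[-1.7,21,18],0,255],
    [[-2.5,30,25],0,255],
    [[-3.3,40,32],0,255],
    [[-4.2,50,39],0,255],
    [[-5.2,60,45],0,255],
    [[-6,69,50],0,255]
  ]
}}

```text
time_s: 10.25
eef_pos: [0.6062, -0.026, 0.3693]
orientation: [-2.118, -2.32, -0.0]
ft_force: [0.2, 0.7, 0.7]
width: -0.0002
```

Run:
```python
from h import *
s=arm.sense(); print(s['time_s'],s['eef_pos'],s['ft_force'],s['joints'])
a=arm.snapshot("side")[100:325,200:500]
cv2.imwrite("pics/c5.png",cv2.resize(a,(600,450),interpolation=cv2.INTER_CUBIC))
```

```text
10.25 [ 0.60615176 -0.02596168  0.36925854] [0.21307967 0.67277804 0.65460494] [-1.19593097e-01  3.71539855e-01  1.33738452e+00  1.77237406e-04
  1.43275545e+00 -2.10829258e-01]
```

View pics/c5.png

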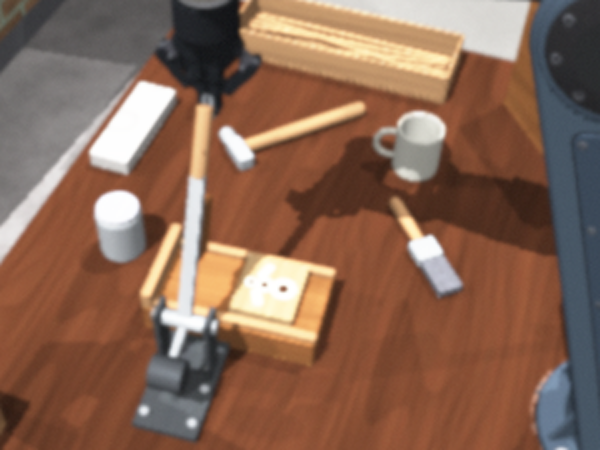

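{"fn": "drive_tool", "kwargs": {
  "deltas": [
    [[-0.5,6,3],0,255],
    [[-1,14,6],0,255],
    [[-2,22,9],0,255],
    [[-3,30,11],0,255],
    [[-4,38,13],0,255],
    [[-4,44,14],0,255],
    [[-4,48,15],0,255],
    [[-4,50,15],0,255]
  ]
}}

```text
time_s: 11.3
eef_pos: [0.6023, 0.0234, 0.3839]
orientation: [2.118, 2.32, -0.0]
ft_force: [0.9, 0.5, 0.1]
width: 0.0002
```

Run:
```python
from h import *
s=arm.sense(); print(s['time_s'],s['eef_pos'],s['ft_force'])
a=arm.snapshot("side")[100:325,200:500]
cv2.imwrite("pics/c6.png",cv2.resize(a,(600,450),interpolation=cv2.INTER_CUBIC))
```

```text
11.3 [0.60226143 0.02340676 0.38393404] [0.93509474 0.48567404 0.11975726]
```

View pics/c6.png

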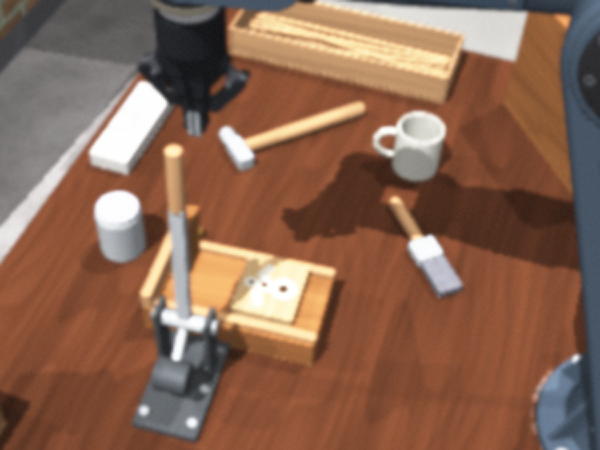

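{"fn": "drive_tool", "kwargs": {
  "deltas": [
    [[-15,-8,0],-0.12,255],
    [[-40,-16,0],-0.3,255],
    [[-68,-24,-5],-0.48,255],
    [[-98,-32,-20],-0.66,255],
    [[-125,-37,-50],-0.84,255],
    [[-145,-39,-90],-1.02,255],
    [[-156,-40,-135],-1.2,255],
    [[-158,-40,-180],-1.38,255]
  ]
}}

```text
time_s: 12.35
eef_pos: [0.4437, -0.017, 0.203]
orientation: [3.112, 0.431, 0.002]
ft_force: [0.3, 0.2, 1.1]
width: -0.0004
```

Run:
```python
from h import *
s=arm.sense(); print(s['time_s'],s['eef_pos'],s['ft_force'],s['joints'])
d=np.load("press.npz");y=d['yaw'];A=np.array([[np.cos(y),-np.sin(y)],[np.sin(y),np.cos(y)]])
print("press",(s['eef_pos'][:2]-d['t'])@A*1000, R.from_rotvec(s['orientation']).as_matrix()[:2,:2])
for z in(.022,.035):print(proj("side",[.6023,.0234,.3839-z]))
a=arm.snapshot("side")[100:325,200:500]
b=arm.snapshot("top")[130:330,200:400]
cv2.imwrite("pics/c7.png",np.hstack([cv2.resize(a,(400,300)),cv2.resize(b,(300,300))]))
```

```text
12.35 [ 0.44369095 -0.0169715   0.20303003] [0.26733872 0.18840587 1.14520812] [-1.43130815e-01  2.25330210e-01  1.96621573e+00 -4.41436064e-05
  9.49034325e-01  1.15228281e+00]
press [-146.14488583   -1.85669088] [[ 0.96231376  0.27193975]
 [ 0.27194005 -0.96231418]]
[[298.36454435 165.72841134]]
[[298.62940238 169.85205631]]
```

View pics/c7.png

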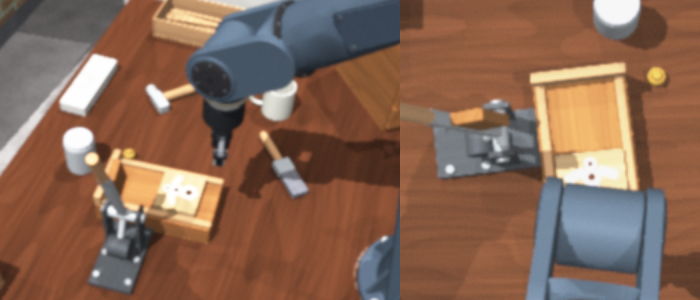

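The bar is on its stop, and the shut tip's pixel matches 22 mm ahead of the TCP. I'll lower behind the block next.

{"fn": "drive_tool", "kwargs": {
  "deltas": [
    [[0,0,-20],-0.1,255],
    [[0,0,-50],-0.184,255],
    [[0,0,-80],-0.184,255],
    [[0,0,-102],-0.184,255],
    [[0,0,-114],-0.184,255],
    [[0,0,-121],-0.184,255],
    [[0,0,-125],-0.184,255],
    [[0,0,-126],-0.184,255]
  ]
}}

```text
time_s: 13.45
eef_pos: [0.4445, -0.0168, 0.0783]
orientation: [3.138, 0.154, 0.001]
ft_force: [0.3, -0.1, 0.1]
width: 0.0001
```

{"fn": "drive_tool", "kwargs": {
  "deltas": [
    [[6,0.5,0],0,255],
    [[13,1.2,0],0,255],
    [[18,1.6,0],0,255],
    [[23,2.1,0],0,255],
    [[29,2.6,0],0,255],
    [[36,3.3,0],0,255],
    [[44,4,0],0,255],
    [[52,4.7,0],0,255]
  ]
}}

```text
time_s: 14.45
eef_pos: [0.4969, -0.012, 0.0779]
orientation: [-3.138, -0.154, -0.0]
ft_force: [-0.2, -0.0, -0.5]
width: -0.0001
```

{"fn": "drive_tool", "kwargs": {
  "deltas": [
    [[8,0.7,0],0,255],
    [[16,1.5,0],0,255],
    [[24,2.2,0],0,255],
    [[32,2.9,0],0,255],
    [[40,3.6,0],0,255],
    [[47,4.3,0],0,255],
    [[53,4.8,0],0,255],
    [[57,5.2,0],0,255]
  ]
}}

```text
time_s: 15.45
eef_pos: [0.5535, -0.0069, 0.0779]
orientation: [3.138, 0.154, -0.0]
ft_force: [-3.3, 0.4, 1.7]
width: 0.0002
```

Run:
```python
from h import *
s=arm.sense(); print(s['time_s'],s['eef_pos'],s['ft_force'])
d=np.load("press.npz");y=d['yaw'];A=np.array([[np.cos(y),-np.sin(y)],[np.sin(y),np.cos(y)]])
print("press",(s['eef_pos'][:2]-d['t'])@A*1000)
```

```text
15.45 [ 0.55350707 -0.00685261  0.07794381] [-3.25439046  0.38191764  1.74820129]
press [-35.8635925   -1.75968806]
```

{"fn": "drive_tool", "kwargs": {
  "deltas": [
    [[4,0.4,0],0,255],
    [[8,0.7,0],0,255],
    [[11,1,0],0,255],
    [[13,1.2,0],0,255],
    [[15,1.4,0],0,255],
    [[16,1.5,0],0,255],
    [[17,1.6,0],0,255],
    [[17,1.6,0],0,255]
  ]
}}

```text
time_s: 16.45
eef_pos: [0.5704, -0.0053, 0.078]
orientation: [3.138, 0.154, 0.001]
ft_force: [-1.9, 0.3, 0.5]
width: -0.0004
```

{"fn": "drive_tool", "kwargs": {
  "deltas": [
    [[0.5,0,0],0,255],
    [[1,0.1,0],0,255],
    [[1.5,0.1,0],0,255],
    [[2,0.2,0],0,255],
    [[2.5,0.2,0],0,255],
    [[3,0.3,0],0,255],
    [[3,0.3,0],0,255],
    [[3,0.3,0],0,255]
  ]
}}

```text
time_s: 17.45
eef_pos: [0.5729, -0.005, 0.0779]
orientation: [-3.138, -0.154, 0.001]
ft_force: [-3.7, -0.9, 4.0]
width: -0.0002
```

{"fn": "drive_tool", "kwargs": {
  "deltas": [
    [[0.5,0,0],0,255],
    [[1,0.1,0],0,255],
    [[1.5,0.1,0],0,255],
    [[2,0.2,0],0,255],
    [[2,0.2,0],0,255],
    [[2,0.2,0],0,255],
    [[2,0.2,0],0,255],
    [[2,0.2,0],0,255]
  ]
}}

```text
time_s: 18.45
eef_pos: [0.5731, -0.0049, 0.0779]
orientation: [-3.138, -0.154, 0.008]
ft_force: [-15.9, -2.7, 12.6]
width: -0.0004
```

{"fn": "drive_tool", "kwargs": {
  "deltas": [
    [[-2,-0.2,0],0,255],
    [[-4,-0.4,0],0,255],
    [[-8,-0.7,0],0,255],
    [[-16,-1.5,0],0,255],
    [[-26,-2.4,2],0,255],
    [[-40,-3.6,12],0,255],
    [[-60,-5.4,35],0,255],
    [[-85,-7.7,65],0,255]
  ]
}}

```text
time_s: 19.45
eef_pos: [0.4888, -0.0125, 0.1438]
orientation: [-3.138, -0.154, 0.001]
ft_force: [0.2, 0.6, 0.3]
width: -0.0002
```

{"fn": "drive_tool", "kwargs": {
  "deltas": [
    [[-20,-10,30],0,255],
    [[-45,-30,60],0,255],
    [[-70,-60,90],0,255],
    [[-95,-100,115],0,255],
    [[-115,-140,130],0,255],
    [[-130,-180,140],0,255],
    [[-140,-210,145],0,255],
    [[-140,-220,145],0,255]
  ]
}}

```text
time_s: 20.45
eef_pos: [0.3493, -0.2333, 0.2886]
orientation: [3.137, 0.15, 0.001]
ft_force: [-0.3, 0.7, 0.1]
width: -0.0002
```

Run:
```python
from h import *
s=arm.sense(); print(s['time_s'],s['eef_pos'],s['ft_force'])
t=arm.snapshot("top"); cv2.imwrite("pics/top9.png",t)
a=t[160:310,215:415]; b=arm.snapshot("side")[100:325,200:500]
cv2.imwrite("pics/c8.png",np.hstack([cv2.resize(a,(480,360),interpolation=cv2.INTER_CUBIC),cv2.resize(b,(320,360)[:1]+(240,)) if 0 else cv2.copyMakeBorder(cv2.resize(b,(320,240)),0,120,0,0,0)]))
t0=cv2.imread("pics/top0.png")
for n,(x,y,w,h) in dict(punch=(360,170,24,22),tin=(325,112,40,45),hammer=(440,155,105,98),mug=(480,268,50,55),brush=(382,295,78,70),driver=(100,200,80,36),glue=(150,312,40,35)).items():
    print(n,cv2.absdiff(t,t0)[y:y+h,x:x+w].mean())
```

```text
20.45 [ 0.3492945  -0.23332603  0.28858143] [-0.26104243  0.73430472  0.13461288]
punch 2.335227272727273
tin 1.6285185185185185
hammer 2.2866213151927437
mug 12.48690909090909
brush 19.830952380952382
driver 2.2440972222222224
glue 4.351904761904762
```

View pics/c8.png

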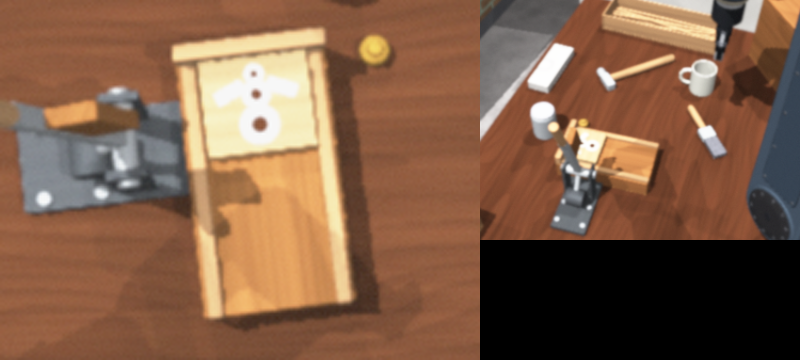

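The block sits flush against the fence and the bar rests on its stop. I'll check the block's near-edge corners, at crop (206,162) and (318,145), then hand in if they are right.

Run:
```python
from h import *
d=np.load("press.npz");y=d['yaw'];A=np.array([[np.cos(y),-np.sin(y)],[np.sin(y),np.cos(y)]])
P=onz("top",np.array([[206,162],[318,145]])/2.4+[215,160]-.3,.068)
e=(P[:,:2]-d['t'])@A*1000; print(e)
if abs(e[:,0].mean()+5)<3: arm.hand_in(); print("handed in",arm.sense()['time_s'])
```

```text
[[ -8.93493096  51.3226682 ]
 [ -5.52663862 -52.12180137]]
the job is handed in; nothing more can be done
the job is handed in; nothing more can be done
```

The bar is raised onto its stop and the block is against the fence, with one small disagreement about how square the block sits. The job was handed in at about 20.5 s of the 51 s.

- **Bar:** The tool only points straight down, so I could not get under the handle. I pushed its outer end face with the shut fingertips and carried it up its arc by contact and friction. The contact force peaked at about 16 N in the readings. It passed its balance point, swung over by itself, and was still on its stop in later pictures from both cameras.
- **Block:** I pushed it from behind along the bed with the shut fingertips. The fingers stalled at 0.573 m in x, the position expected for "home", with the push force rising to 16 N. I then backed off.
- **Block check:** In the last picture its near edge is at about −9 mm (left corner) and −5.5 mm (right corner) in the press frame, against −5 mm expected. The average passed my 3 mm limit. It may be turned about 0.03 rad within the guide play, or it may be my corner reading, which is good to 1–2 mm. I did not re-measure. The final push also showed about 13 N upward on the fingers, which I did not look into.
- **Other things:** The brass weight, tin, hammer and screwdriver match the first top picture, and the glue jar nearly so. The mug and brush differ between the two top pictures, probably because the arm or its shadow covers that area; they look in place in the last side view. The arm was clear of everything at the end, with a force reading near zero.

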